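Put the cleaned microscope objectives back in the storage rack in order

TASK

Move the four microscope objectives from the flat steel cleaning plate into the pockets of the black storage rack, one in each pocket, keeping their order as counted from the tall brass pin: the one standing nearest the plate's pin goes into the pocket nearest the rack's pin, the next one into the next pocket, and so on. Keep them upright, lens up, and leave each standing flat on the floor of its pocket, released.

Things in the scene. Friction and masses are not known exactly. Their poses are not given: they have to be found in the camera images.
- objective_short: Microscope objective, loose metal, 0.1 to 0.25 kg, the shortest and widest: a plain cylinder 34 mm in diameter, 44 mm tall, with a wide flat lens on top. Stands upright, lens up. Origin: centre of its underside, z up; round, so yaw means nothing. Grip the straight barrel, 15 to 42 mm above the origin. Starts in any place of the cleaning plate.
- objective_cone: Microscope objective, loose metal, 0.1 to 0.25 kg, a cylinder 30 mm in diameter up to 42 mm, then a stepped, conical nose; 54 mm tall. Stands upright, lens up. Origin: centre of its underside, z up; round, so yaw means nothing. Grip the straight barrel, 15 to 42 mm above the origin. Starts in any place of the cleaning plate.
- objective_collar: Microscope objective, loose metal, 0.1 to 0.25 kg, a cylinder 27 mm in diameter, 62 mm tall, with a wide collar (38 mm in diameter, from 3 to 14 mm height) around its foot. Stands upright, lens up. Origin: centre of its underside, z up; round, so yaw means nothing. Grip the straight barrel, 15 to 42 mm above the origin. Starts in any place of the cleaning plate.
- objective_long: Microscope objective, loose metal, 0.1 to 0.25 kg, the tallest and slimmest: a cylinder 26 mm in diameter up to 50 mm, then a thin nose 18 mm in diameter; 74 mm tall. Stands upright, lens up. Origin: centre of its underside, z up; round, so yaw means nothing. Grip the straight barrel, 15 to 42 mm above the origin. Starts in any place of the cleaning plate.
- pad_short: Fixed black rubber pad, 48 mm in diameter, 3 mm thick, on the cleaning plate, exactly under objective_short at the start; it stays there and so marks that objective's place in the row. Origin: centre of its underside, on the plate's top, 12 mm above the table.
- pad_cone: Fixed black rubber pad, 48 mm in diameter, 3 mm thick, on the cleaning plate, exactly under objective_cone at the start; it stays there and so marks that objective's place in the row. Origin: centre of its underside, on the plate's top, 12 mm above the table.
- pad_collar: Fixed black rubber pad, 48 mm in diameter, 3 mm thick, on the cleaning plate, exactly under objective_collar at the start; it stays there and so marks that objective's place in the row. Origin: centre of its underside, on the plate's top, 12 mm above the table.
- pad_long: Fixed black rubber pad, 48 mm in diameter, 3 mm thick, on the cleaning plate, exactly under objective_long at the start; it stays there and so marks that objective's place in the row. Origin: centre of its underside, on the plate's top, 12 mm above the table.
- plate_pin: Fixed brass pin with a 20 mm round head, 38 mm tall, at the first end of the cleaning plate (flat fixed steel slab, 60 x 310 mm, 12 mm thick); the other end has a small flat screw. Which end has the pin varies. The row starts 50 mm from the pin, pitch 64 mm, each place up to 4 mm off. Origin: foot of the pin, on the plate's top. Plate and rack lie side by side, either one nearer the robot.
- rack: Fixed black block 66 x 310 mm (x, y), rims 18 mm high, four square pockets 54 x 54 mm, 8 mm deep, floors 10 mm above the table, centres at its y = +96, +32, -32, -96 mm, x = 0. Its brass pin (top 56 mm above the table) is at y = +146 mm, so +96 is the first pocket; small flat screw at y = -146. Origin: centre of the underside, z up. Rows of rack and plate are within 0.2 rad of world y.
Mind the look-alikes: they are no part of the job. What is shaped like the objective_long but purple is not meant.

How it is judged:
At the end, for the whole second after the job is handed in: Each objective stands in the pocket with the same number from the rack's pin as its starting place had from the plate's pin: its origin within 16 mm of the pocket's centre along each of the rack's x and y, on the pocket's floor (within 4 mm), tilted less than 0.1 rad, at rest (((horizontal distance between pad_short and plate_pin between 0.019 and 0.081 m and y of objective_short in the frame of rack between 0.08 and 0.112 m) or (horizontal distance between pad_short and plate_pin between 0.083 and 0.145 m and y of objective_short in the frame of rack between 0.016 and 0.048 m) or (horizontal distance between pad_short and plate_pin between 0.147 and 0.209 m and y of objective_short in the frame of rack between -0.048 and -0.016 m) or (horizontal distance between pad_short and plate_pin between 0.211 and 0.273 m and y of objective_short in the frame of rack between -0.112 and -0.08 m)) and x of objective_short in the frame of rack between -0.016 and 0.016 m and z of objective_short in the frame of rack between 0.006 and 0.014 m and angle between each of objective_short, objective_cone, objective_collar, objective_long's own z axis and vertical below 0.1 rad and linear speed of each of objective_short, objective_cone, objective_collar, objective_long below 0.02 m/s and angular speed of each of objective_short, objective_cone, objective_collar, objective_long below 0.2 rad/s and ((horizontal distance between pad_cone and plate_pin between 0.019 and 0.081 m and y of objective_cone in the frame of rack between 0.08 and 0.112 m) or (horizontal distance between pad_cone and plate_pin between 0.083 and 0.145 m and y of objective_cone in the frame of rack between 0.016 and 0.048 m) or (horizontal distance between pad_cone and plate_pin between 0.147 and 0.209 m and y of objective_cone in the frame of rack between -0.048 and -0.016 m) or (horizontal distance between pad_cone and plate_pin between 0.211 and 0.273 m and y of objective_cone in the frame of rack between -0.112 and -0.08 m)) and x of objective_cone in the frame of rack between -0.016 and 0.016 m and z of objective_cone in the frame of rack between 0.006 and 0.014 m and ((horizontal distance between pad_collar and plate_pin between 0.019 and 0.081 m and y of objective_collar in the frame of rack between 0.08 and 0.112 m) or (horizontal distance between pad_collar and plate_pin between 0.083 and 0.145 m and y of objective_collar in the frame of rack between 0.016 and 0.048 m) or (horizontal distance between pad_collar and plate_pin between 0.147 and 0.209 m and y of objective_collar in the frame of rack between -0.048 and -0.016 m) or (horizontal distance between pad_collar and plate_pin between 0.211 and 0.273 m and y of objective_collar in the frame of rack between -0.112 and -0.08 m)) and x of objective_collar in the frame of rack between -0.016 and 0.016 m and z of objective_collar in the frame of rack between 0.006 and 0.014 m and ((horizontal distance between pad_long and plate_pin between 0.019 and 0.081 m and y of objective_long in the frame of rack between 0.08 and 0.112 m) or (horizontal distance between pad_long and plate_pin between 0.083 and 0.145 m and y of objective_long in the frame of rack between 0.016 and 0.048 m) or (horizontal distance between pad_long and plate_pin between 0.147 and 0.209 m and y of objective_long in the frame of rack between -0.048 and -0.016 m) or (horizontal distance between pad_long and plate_pin between 0.211 and 0.273 m and y of objective_long in the frame of rack between -0.112 and -0.08 m)) and x of objective_long in the frame of rack between -0.016 and 0.016 m and z of objective_long in the frame of rack between 0.006 and 0.014 m); the robot touches nothing.
It fails at once if an objective is tipped over (more than 0.7 rad) (angle between any of objective_short, objective_cone, objective_collar, objective_long's own z axis and vertical above 0.7 rad).
It also fails if it takes over 104 s, if anything falls off the work surface, if the arm or the gripper's body presses on something with over 40 N, if the wrist force passes 120 N, or if a joint passes its speed limit or range.

ROBOT

A 6-joint arm with a two-finger parallel gripper is mounted at the origin on the work surface. World frame = base frame: x ahead of the robot, y to its left, z up, the work surface at z = 0. Lengths are in m, angles in rad, forces in N, time in s.
With the tool pointing down it reaches from about 0.3 to 0.775 m from the base axis. Payload 14.6 kg.
Tool frame: the origin (TCP) lies midway between the tips of the shut fingers; the grasp point (between the pads) lies 19 mm behind it (tcp_to_grasp is the x of the grasp point in the tool frame, in m); x points along the fingers, y is the direction in which the jaws open and shut, and the axes are right-handed (so a half turn about x gives the same grasp; the last joint's range is limited). The gripper opens to 94 mm and grips with 3 to 60 N. Pads are 16 mm wide; open, the fingers measure 119 mm over their backs; the gripper's body (75 mm by 177 mm) begins 78 mm behind the grasp point.
Start: joints at [1.255, 0.3, 1.521, -0, 1.321, -0.067], TCP at [0.135, 0.533, 0.205] pointing down, gripper open.
Joint ranges: [-3.03, 3.03], [-0.79, 2.21], [0.23, 2.52], [-1.04, 4.18], [0, 3.07], [-2.55, 2.55]. Speed limits (rad/s): [2.22, 2.22, 2.57, 3.14, 3.14, 3.14].

INTERFACE

Orientations are given as a unit quaternion [w, x, y, z].
In Python, from rig import * gives the robot as it stands.
- The arm moves only by the tool carry_out, never from a script. Its argument "deltas" is a list that holds one entry, the list of rows, each a list of 5 numbers: the shift along the tool's x, y, z in mm, then the turn about the tool's x in rad, then the closure in counts, from 0 (fully open) to 255 (shut). A call has exactly 8 rows; each row is the pose to reach, as a shift and turn from the pose commanded when the call began, along the tool's axes at that moment; what a row does not reach only later rows make up. A row lasts 1/8 s, in which the tool goes at most 62.5 mm and 10.7 degrees, less where a joint would pass 70% of its speed; a pose out of reach is approached as far as the arm can. A call with a gripper value outside its range is refused whole. The fingers move at their own pace and stop on an object; the grip force is fixed at half the most. Time passes only in rows, so rows that repeat a pose let the fingers close, or fill a call up. It gives the time, the measured TCP pose, the force and the opening at its end, in the units of the state.
- get_state(): the state, without advancing time (a new reading comes with each control period).
- camera(name): name is "scene" or "side" or "wrist"; returns a dict with "image" (420x560x3 uint8, red, green, blue), "fx", "fy", "cx", "cy" (pixels), "extrinsics" (4x4, takes a point from world to camera coordinates); the wrist camera has in their place "mount" (4x4, takes a point from camera to tool coordinates, whose origin is the TCP and whose axes are the tool frame's). Camera axes: x right, y down, z forward; pixel columns grow to the right and rows downward; lengths in m; the calibration is good to about 2 mm. A picture is of the moment at which its call begins: read the wrist's pose just before it. There is no depth.
- finish_job(): hands the job in, once; it reports no verdict.
The state is a dict: "time": time; "q": joint angles; "joint_velocities": joint speeds; "joint_torque": joint torques, N m; "position": TCP position; "ee_rot": TCP orientation; "force": force on the tool from outside, world axes, zero at the start; "wrist_torque": the same for the moment, N m; "opening": opening from 0.0 (shut) to 1.0 (fully open).
Only numpy, scipy, OpenCV 4.12 (cv2) and the standard library are available. Lean on these libraries where they do the work, as an engineer would, in place of code of your own. Each camera call takes 0.05 s, during which the arm holds its last target. There are 200 camera calls.

## Working session

There is one attempt and no reset: what is moved stays moved. The work goes in short steps, Python scripts to look and compute and a tool call to move; the robot and the scene stay as the last step left them, time stands still between calls to the robot, and variables do not carry over. Pictures are saved under pics/ and viewed, about 12 in all and at most 16, crops included, and the job is handed in when it is done.

Besides the shell and the picture viewer there is one more tool, called after ">>>" as a command line: name --argument value ..., lists and objects as JSON in quotes. carry_out: Moves the arm, as the interface text tells. Its arguments: {"type":"object","properties":{"deltas":{"type":"array","items":{"type":"array","items":{"type":"array","items":{"type":"number"}}}}},"required":["deltas"]}

```bash
mkdir -p pics; ls; python3 - <<'E'
from rig import *
import cv2
s=get_state();print(s)
for n in("scene","side","wrist"):
    c=camera(n);cv2.imwrite(f"pics/{n}0.png",c["image"][:,:,::-1])
    print(n,c["fx"],c["fy"],c["cx"],c["cy"],c.get("extrinsics",c.get("mount")))
E
```

```text
pics
{'time': 0.0, 'q': array([ 1.25535285e+00,  3.00481613e-01,  1.52160370e+00,  3.06389828e-05,
        1.32070098e+00, -6.66262680e-02]), 'joint_velocities': array([ 0.00116216, -0.0003001 , -0.00030751,  0.00025675, -0.00055344,
        0.00109029]), 'joint_torque': array([ 2.63911184e-03, -5.31801188e+01, -3.52747965e+01,  7.09198276e-02,
        2.42471328e-02, -9.14376483e-05]), 'position': array([0.13536606, 0.53280039, 0.204871  ]), 'ee_rot': array([ 0.70155082,  0.08733372,  0.70173169, -0.08815841]), 'force': array([-0.43968119, -0.15590565,  0.03798731]), 'wrist_torque': array([-0.01461216, -0.00326402,  0.00744017]), 'opening': 1.0000848529828144}
scene 513.5040223209952 513.5040223209952 280.91143277983286 207.10067877015555 [[-0.58986865  0.80735701 -0.01515398  0.34973396]
 [ 0.67452801  0.48233108 -0.55889954 -0.29203034]
 [-0.44392223 -0.3398991  -0.8290969   1.10415335]
 [ 0.          0.          0.          1.        ]]
side 454.3297141385977 454.3297141385977 276.6570478304913 208.9581308246704 [[ 0.9113717  -0.41119799 -0.01782829 -0.4811481 ]
 [-0.23607534 -0.48676874 -0.84102594  0.11327995]
 [ 0.33714992  0.77069606 -0.54070095  0.65441242]
 [ 0.          0.          0.          1.        ]]
wrist 372.95458479076837 372.95458479076837 279.0550579565616 209.24841531349574 [[ 1.89690968e-03 -2.49701174e-01  9.68321086e-01 -1.80279546e-01]
 [ 9.99997653e-01  1.48690469e-03 -1.57553460e-03  3.66743288e-04]
 [-1.04638832e-03  9.68321802e-01  2.49703409e-01 -7.21460375e-02]
 [ 0.00000000e+00  0.00000000e+00  0.00000000e+00  1.00000000e+00]]
```

View pics/scene0.png

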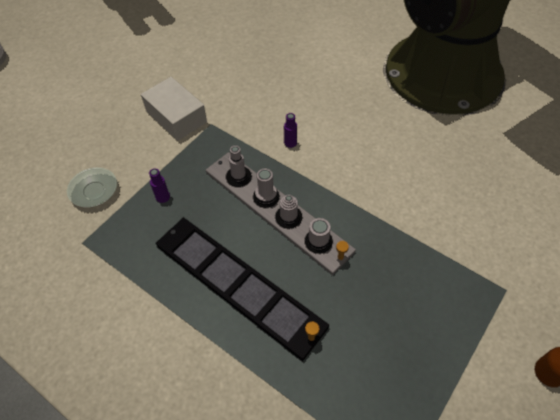

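View pics/side0.png

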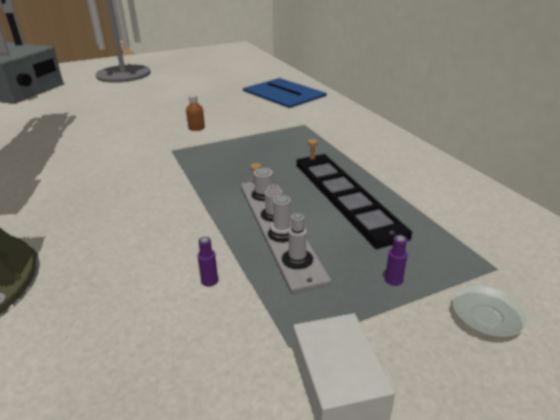

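Scene view: the plate pin is at (342,248). From the pin come short (319,235), cone (289,210), collar (265,185) and long (236,165). The rack pin is at (312,328), with pockets at (287,318), (253,295), (223,271) and (194,250). The purple look-alikes at (290,130) and (160,187) are off the plate, so I leave them alone. The steel one at (236,165) is the real objective_long.

```bash
cat > h.py <<'E'
from rig import *
import numpy as np, cv2
from scipy.spatial.transform import Rotation as R
def cast(c,px,z,T=None):
    """pixel -> world point on plane z; T = camera-to-world"""
    T=np.linalg.inv(c["extrinsics"]) if T is None else T
    d=T[:3,:3]@np.array([(px[0]-c["cx"])/c["fx"],(px[1]-c["cy"])/c["fy"],1])
    return T[:3,3]+d*(z-T[2,3])/d[2]
def tool(s):
    w,x,y,z=s["ee_rot"];M=np.eye(4);M[:3,:3]=R.from_quat([x,y,z,w]).as_matrix();M[:3,3]=s["position"];return M
E
python3 - <<'E'
from h import *
np.set_printoptions(precision=4,suppress=True)
print(tool(get_state()))
a=camera("scene");b=camera("side")
zs=[.059,.069,.077,.089,.05,.056,.01,.01,.01,.01]
A=[(319,227),(289,199),(265,174),(236,149),(342,245),(312,326),(287,318),(253,295),(223,271),(194,250)]
B=[(263,173),(273,190),(282,201),(297,218),(256,167),(313,142),(323,170),(338,185),(355,202),(375,220)]
for z,p,q in zip(zs,A,B): print(cast(a,p,z)[:2],cast(b,q,z)[:2])
cv2.imwrite("pics/crop1.png",cv2.resize(a["image"][125:365,140:370,::-1],None,fx=2.4,fy=2.4,interpolation=cv2.INTER_CUBIC))
E
```

```text
[[-0.0002  0.2462  0.9692  0.1354]
 [-0.0008  0.9692 -0.2462  0.5329]
 [-1.     -0.0008 -0.      0.205 ]
 [ 0.      0.      0.      1.    ]]
[0.515  0.0195] [0.5092 0.0148]
[ 0.5042 -0.0471] [ 0.4943 -0.0632]
[ 0.4906 -0.1062] [ 0.4878 -0.112 ]
[ 0.4836 -0.1729] [ 0.4797 -0.1794]
[0.5168 0.0648] [0.5129 0.0579]
[0.6569 0.1027] [0.6537 0.0974]
[0.6532 0.0558] [0.6568 0.0581]
[ 0.6536 -0.0099] [ 0.6526 -0.0076]
[ 0.6489 -0.0753] [ 0.6484 -0.0735]
[ 0.6471 -0.1397] [ 0.6475 -0.1366]
```

View pics/crop1.png

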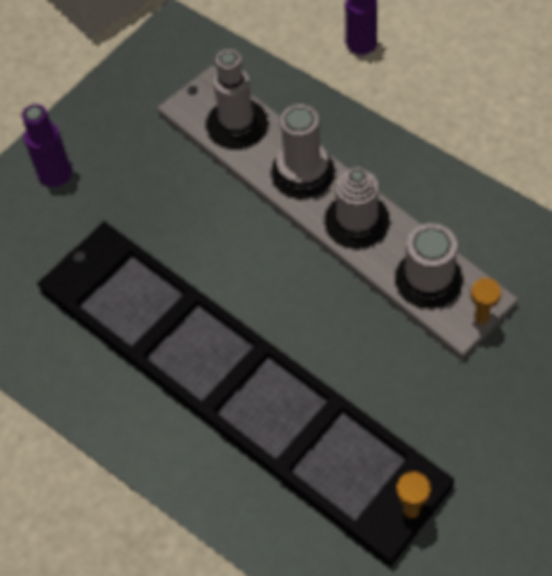

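View pics/wrist0.png

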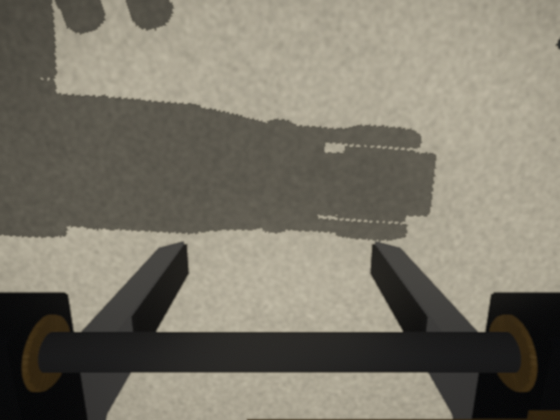

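The crop confirms the order from the pin: short, cone, collar (wide foot), long (with the nose). I'm moving over the plate now and turning the jaws across the row.

>>> carry_out --deltas '[[[-10, -38, 42, 0.17, 0], [-20, -76, 84, 0.35, 0], [-30, -114, 126, 0.53, 0], [-40, -152, 168, 0.71, 0], [-50, -190, 210, 0.89, 0], [-50, -228, 252, 1.07, 0], [-50, -266, 294, 1.25, 0], [-50, -304, 336, 1.43, 0]]]'

```text
time: 1.25
position: [0.3869, 0.154, 0.2557]
ee_rot: [0.471, 0.528, 0.471, -0.527]
force: [0.8, 0.3, 0.7]
opening: 1.002
```

```bash
python3 - <<'E'
from h import *
np.set_printoptions(precision=4,suppress=True)
s=get_state();T=tool(s);print(s["time"],s["q"],T)
print(T[:3,:3].T@(np.array([.505,.06,.255])-T[:3,3])*1000)
E
```

```text
1.25 [ 0.2907 -0.0442  1.7912  0.0001  1.394   0.4046] [[ 0.0006  0.9935 -0.1137  0.3869]
 [ 0.0002 -0.1137 -0.9935  0.154 ]
 [-1.      0.0005 -0.0003  0.2557]
 [ 0.      0.      0.      1.    ]]
[  0.6967 128.0026  79.9368]
```

>>> carry_out --deltas '[[[-12, 46, 10, 0.0, 0], [-25, 92, 20, 0.03, 0], [-37, 138, 30, 0.03, 0], [-50, 186, 38, 0.03, 0], [-50, 186, 38, 0.03, 0], [-50, 186, 38, 0.03, 0], [-50, 186, 38, 0.03, 0], [-50, 186, 38, 0.03, 0]]]'

```text
time: 2.25
position: [0.5665, 0.0982, 0.3059]
ee_rot: [0.465, 0.533, 0.464, -0.533]
force: [-0.9, 0.2, 0.3]
opening: 1.001
```

```bash
python3 - <<'E'
from h import *
np.set_printoptions(precision=4,suppress=True)
s=get_state();T=tool(s);c=camera("wrist");np.save("w1.npy",T@c["mount"]);np.save("w1i.npy",c["image"])
print(s["time"],s["q"],T)
cv2.imwrite("pics/wrist1.png",c["image"][:,:,::-1])
E
```

```text
2.25 [ 0.1079  0.304   1.2859 -0.      1.5511  0.2453] [[ 0.0006  0.9906 -0.137   0.5665]
 [ 0.     -0.137  -0.9906  0.0982]
 [-1.      0.0006 -0.0001  0.3059]
 [ 0.      0.      0.      1.    ]]
```

View pics/wrist1.png

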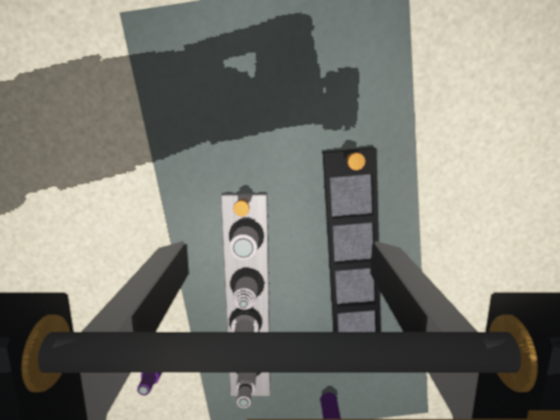

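The wrist view is clear above row 240. It shows the plate pin (241,208), short (244,247) and rack pin (356,161). I'll shift toward -y so the whole of both rows falls in the clear upper part.

>>> carry_out --deltas '[[[0, 9, 52, 0, 0], [0, 18, 104, 0, 0], [0, 27, 156, 0, 0], [0, 36, 208, 0, 0], [0, 45, 256, 0, 0], [0, 45, 256, 0, 0], [0, 45, 256, 0, 0], [0, 45, 256, 0, 0]]]'

```text
time: 3.3
position: [0.5765, -0.1607, 0.3057]
ee_rot: [0.465, 0.533, 0.465, -0.533]
force: [0.5, 0.2, -0.5]
opening: 1.0
```

```bash
python3 - <<'E'
from h import *
np.set_printoptions(precision=4,suppress=True)
s=get_state();T=tool(s);c=camera("wrist");np.save("w2.npy",T@c["mount"]);np.save("w2i.npy",c["image"])
print(s["time"],s["q"],T)
cv2.imwrite("pics/wrist2.png",cv2.resize(c["image"][0:270,150:450,::-1],None,fx=2,fy=2,interpolation=cv2.INTER_CUBIC))
E
```

```text
3.3 [-0.333   0.361   1.2116  0.0001  1.5686 -0.1966] [[ 0.0004  0.9907 -0.136   0.5765]
 [-0.     -0.136  -0.9907 -0.1607]
 [-1.      0.0004 -0.      0.3057]
 [ 0.      0.      0.      1.    ]]
```

View pics/wrist2.png

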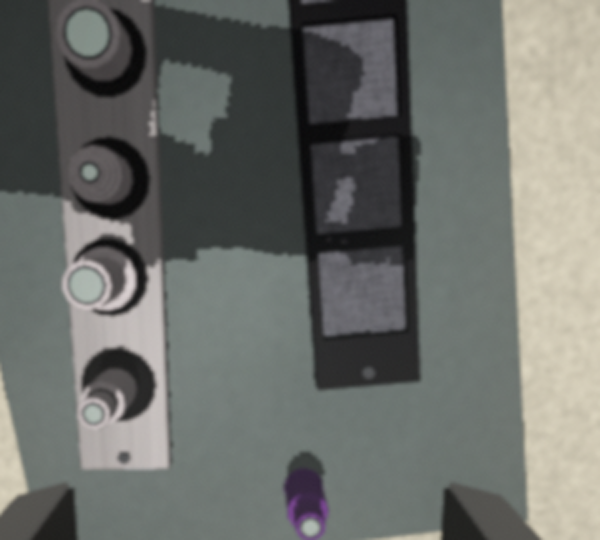

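Crop (2x, offset (150,0)): the lens tops are short (88,32), cone (89,173), collar (86,285) and long (93,413). Pocket floors are no.2 (350,70), no.3 (356,185) and no.4 (362,291), and the rack screw is at (368,372).

```bash
python3 - <<'E'
from h import *
np.set_printoptions(precision=4,suppress=True)
c=camera("wrist");s=camera("scene")
T2=np.load("w2.npy");T1=np.load("w1.npy")
P=lambda u,v,z:cast(c,(u/2+150,v/2),z,T2)[:2]
S=lambda u,v,z:cast(s,(u/2.4+140,v/2.4+125),z)[:2]
for n,a,b,z in[("short",(88,32),(432,243),.059),("cone",(89,173),(358,176),.069),("collar",(86,285),(300,118),.077),("long",(93,413),(228,60),.089)]: print(n,P(*a,z),S(*b,z))
F={3:P(362,291,.01),2:P(356,185,.01),1:P(350,70,.01)}
print(F,P(368,372,.018)); print("w1",[cast(c,p,z,T1)[:2] for p,z in[((351,195),.01),((353,242),.01),((354,286),.01),((356,161),.056),((244,247),.059),((241,208),.05)]])
# pocket floors in scene crop
for p in[(348,465),(272,408),(201,352),(131,301)]: print(S(*p,.01))
E
```

```text
short [0.5118 0.0195] [0.5129 0.02  ]
cone [ 0.5009 -0.0502] [ 0.503  -0.0477]
collar [ 0.4899 -0.1075] [ 0.4909 -0.106 ]
long [ 0.4832 -0.1757] [ 0.4864 -0.1729]
{3: array([ 0.646 , -0.1378]), 2: array([ 0.6488, -0.0737]), 1: array([ 0.6519, -0.0089])} [ 0.6437 -0.1884]
w1 [array([0.6555, 0.0538]), array([ 0.6525, -0.0114]), array([ 0.6482, -0.0762]), array([0.6571, 0.1042]), array([0.5129, 0.0189]), array([0.5159, 0.0656])]
[0.656  0.0541]
[ 0.6533 -0.0095]
[ 0.6491 -0.0736]
[ 0.6471 -0.1383]
```

Both views agree to about 2 mm. Starting with objective_long (last place): over it, then down.

>>> carry_out --deltas '[[[0, -45, 13, 0, 0], [10, -89, 26, 0, 0], [65, -89, 26, 0, 0], [120, -89, 26, 0, 0], [175, -89, 26, 0, 0], [225, -89, 26, 0, 0], [260, -89, 26, 0, 0], [274, -89, 26, 0, 0]]]'

```text
time: 4.45
position: [0.4841, -0.1748, 0.03]
ee_rot: [-0.464, -0.533, -0.465, 0.533]
force: [-0.1, -0.3, -0.1]
opening: 0.998
```

>>> carry_out --deltas '[[[0, 0, 0, 0, 80], [0, 0, 0, 0, 160], [0, 0, 0, 0, 255], [0, 0, 0, 0, 255], [0, 0, 0, 0, 255], [0, 0, 0, 0, 255], [0, 0, 0, 0, 255], [0, 0, 0, 0, 255]]]'

```text
time: 5.45
position: [0.4846, -0.1754, 0.0314]
ee_rot: [-0.464, -0.533, -0.464, 0.533]
force: [-0.1, 1.3, 0.0]
opening: 0.265
```

Holding at 25 mm, which matches the 26 mm barrel. Lift, carry over pocket 4 and lower most of the way.

>>> carry_out --deltas '[[[-25, 0, 0, 0, 255], [-50, 10, -3, 0, 255], [-60, 55, -20, 0, 255], [-60, 105, -39, 0, 255], [-60, 145, -54, 0, 255], [-50, 155, -58, 0, 255], [-25, 155, -58, 0, 255], [-8, 155, -58, 0, 255]]]'

```text
time: 6.45
position: [0.6451, -0.1393, 0.0375]
ee_rot: [-0.464, -0.533, -0.465, 0.534]
force: [-0.2, -0.3, -2.3]
opening: 0.271
```

>>> carry_out --deltas '[[[0, 0, 0, 0, 255], [4, 0, 0, 0, 255], [8, 0, 0, 0, 255], [11, 0, 0, 0, 255], [12, 0, 0, 0, 255], [12, 0, 0, 0, 255], [12, 0, 0, 0, 255], [12, 0, 0, 0, 255]]]'

```text
time: 7.45
position: [0.6462, -0.1393, 0.0275]
ee_rot: [0.464, 0.533, 0.464, -0.533]
force: [-0.1, 0.7, -2.2]
opening: 0.267
```

```bash
python3 - <<'E'
from h import *
for n in("side",):
    c=camera(n);cv2.imwrite("pics/s3.png",cv2.resize(c["image"][100:310,200:480,::-1],None,fx=2.5,fy=2.5,interpolation=cv2.INTER_CUBIC))
E
```

```text
(no output)
```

View pics/s3.png

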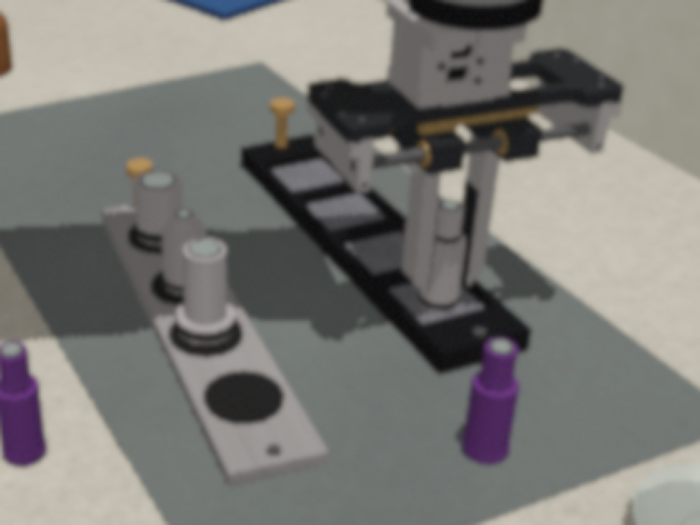

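Picture: objective_long stands upright over pocket 4 at crop (440,295). Its pad on the plate, (243,397), is now empty. Releasing, then on to the collar objective.

>>> carry_out --deltas '[[[1, 0, 0, 0, 255], [1, 0, 0, 0, 255], [1, 0, 0, 0, 150], [1, 0, 0, 0, 0], [1, 0, 0, 0, 0], [1, 0, 0, 0, 0], [1, 0, 0, 0, 0], [1, 0, 0, 0, 0]]]'

```text
time: 8.5
position: [0.6462, -0.1393, 0.0265]
ee_rot: [0.464, 0.533, 0.464, -0.533]
force: [0.1, -0.1, 0.0]
opening: 0.869
```

>>> carry_out --deltas '[[[-40, 0, 0, 0, 0], [-85, 0, 0, 0, 0], [-90, -55, -4, 0, 0], [-90, -110, -8, 0, 0], [-90, -159, -11, 0, 0], [-80, -159, -11, 0, 0], [-35, -159, -11, 0, 0], [-5, -159, -11, 0, 0]]]'

```text
time: 9.5
position: [0.4906, -0.1066, 0.0299]
ee_rot: [-0.464, -0.533, -0.464, 0.533]
force: [-0.1, 0.3, 0.4]
opening: 1.0
```

>>> carry_out --deltas '[[[0, 0, 0, 0, 80], [0, 0, 0, 0, 160], [0, 0, 0, 0, 255], [0, 0, 0, 0, 255], [0, 0, 0, 0, 255], [0, 0, 0, 0, 255], [0, 0, 0, 0, 255], [0, 0, 0, 0, 255]]]'

```text
time: 10.5
position: [0.4902, -0.1065, 0.0315]
ee_rot: [0.464, 0.533, 0.464, -0.533]
force: [-0.7, 0.3, 1.2]
opening: 0.28
```

>>> carry_out --deltas '[[[-25, 0, 0, 0, 255], [-50, 10, -3, 0, 255], [-60, 55, -20, 0, 255], [-60, 105, -37, 0, 255], [-60, 143, -51, 0, 255], [-50, 153, -55, 0, 255], [-25, 153, -55, 0, 255], [-8, 153, -55, 0, 255]]]'

```text
time: 11.5
position: [0.6481, -0.0732, 0.0375]
ee_rot: [-0.464, -0.533, -0.465, 0.534]
force: [-1.0, -0.0, -1.4]
opening: 0.286
```

>>> carry_out --deltas '[[[0, 0, 0, 0, 255], [4, 0, 0, 0, 255], [8, 0, 0, 0, 255], [11, 0, 0, 0, 255], [12, 0, 0, 0, 255], [12, 0, 0, 0, 255], [12, 0, 0, 0, 255], [12, 0, 0, 0, 255]]]'

```text
time: 12.5
position: [0.6494, -0.0731, 0.0276]
ee_rot: [0.464, 0.533, 0.464, -0.533]
force: [0.5, -0.5, -2.4]
opening: 0.281
```

>>> carry_out --deltas '[[[1, 0, 0, 0, 255], [1, 0, 0, 0, 255], [1, 0, 0, 0, 150], [1, 0, 0, 0, 0], [1, 0, 0, 0, 0], [1, 0, 0, 0, 0], [1, 0, 0, 0, 0], [1, 0, 0, 0, 0]]]'

```text
time: 13.5
position: [0.6493, -0.0731, 0.0265]
ee_rot: [-0.464, -0.533, -0.464, 0.533]
force: [0.4, -0.2, 0.6]
opening: 0.883
```

>>> carry_out --deltas '[[[-40, 0, 0, 0, 0], [-85, 0, 0, 0, 0], [-90, -55, -1, 0, 0], [-90, -110, -3, 0, 0], [-90, -149, -4, 0, 0], [-80, -149, -4, 0, 0], [-35, -149, -4, 0, 0], [-5, -149, -4, 0, 0]]]'

```text
time: 14.5
position: [0.5026, -0.0487, 0.0297]
ee_rot: [-0.464, -0.533, -0.464, 0.533]
force: [0.0, -0.4, 0.5]
opening: 1.0
```

>>> carry_out --deltas '[[[0, 0, 0, 0, 80], [0, 0, 0, 0, 160], [0, 0, 0, 0, 255], [0, 0, 0, 0, 255], [0, 0, 0, 0, 255], [0, 0, 0, 0, 255], [0, 0, 0, 0, 255], [0, 0, 0, 0, 255]]]'

```text
time: 15.5
position: [0.5023, -0.0486, 0.0315]
ee_rot: [-0.464, -0.533, -0.464, 0.533]
force: [-0.2, -0.0, 1.7]
opening: 0.314
```

>>> carry_out --deltas '[[[-25, 0, 0, 0, 255], [-50, 10, -3, 0, 255], [-60, 50, -20, 0, 255], [-60, 95, -39, 0, 255], [-60, 135, -55, 0, 255], [-50, 143, -59, 0, 255], [-25, 143, -59, 0, 255], [-8, 143, -59, 0, 255]]]'

```text
time: 16.5
position: [0.6509, -0.01, 0.0376]
ee_rot: [-0.464, -0.533, -0.465, 0.534]
force: [-1.6, -0.2, -1.3]
opening: 0.313
```

>>> carry_out --deltas '[[[0, 0, 0, 0, 255], [4, 0, 0, 0, 255], [8, 0, 0, 0, 255], [11, 0, 0, 0, 255], [12, 0, 0, 0, 255], [12, 0, 0, 0, 255], [12, 0, 0, 0, 255], [12, 0, 0, 0, 255]]]'

```text
time: 17.5
position: [0.6521, -0.0099, 0.0275]
ee_rot: [0.464, 0.533, 0.464, -0.533]
force: [-0.7, 0.7, -1.7]
opening: 0.312
```

>>> carry_out --deltas '[[[1, 0, 0, 0, 255], [1, 0, 0, 0, 255], [1, 0, 0, 0, 150], [1, 0, 0, 0, 0], [1, 0, 0, 0, 0], [1, 0, 0, 0, 0], [1, 0, 0, 0, 0], [1, 0, 0, 0, 0]]]'

```text
time: 18.5
position: [0.652, -0.0099, 0.0264]
ee_rot: [-0.464, -0.533, -0.464, 0.533]
force: [-0.2, -0.4, 0.0]
opening: 0.905
```

>>> carry_out --deltas '[[[-40, 0, 0, 0, 0], [-85, 0, 0, 0, 0], [-90, -55, -4, 0, 0], [-90, -105, -8, 0, 0], [-90, -142, -10, 0, 0], [-80, -142, -10, 0, 0], [-35, -142, -10, 0, 0], [-5, -142, -10, 0, 0]]]'

```text
time: 19.5
position: [0.5131, 0.0194, 0.0296]
ee_rot: [-0.464, -0.533, -0.464, 0.533]
force: [1.0, -0.6, -0.7]
opening: 0.998
```

>>> carry_out --deltas '[[[0, 0, 0, 0, 80], [0, 0, 0, 0, 160], [0, 0, 0, 0, 255], [0, 0, 0, 0, 255], [0, 0, 0, 0, 255], [0, 0, 0, 0, 255], [0, 0, 0, 0, 255], [0, 0, 0, 0, 255]]]'

```text
time: 20.5
position: [0.5127, 0.0196, 0.0316]
ee_rot: [-0.464, -0.533, -0.464, 0.533]
force: [-1.4, 0.0, 3.4]
opening: 0.355
```

>>> carry_out --deltas '[[[-25, 0, 0, 0, 255], [-50, 10, -3, 0, 255], [-60, 50, -20, 0, 255], [-60, 95, -37, 0, 255], [-60, 130, -50, 0, 255], [-50, 137, -54, 0, 255], [-25, 137, -54, 0, 255], [-8, 137, -54, 0, 255]]]'

```text
time: 21.5
position: [0.6547, 0.0541, 0.0375]
ee_rot: [-0.464, -0.533, -0.465, 0.534]
force: [0.6, 0.1, -1.5]
opening: 0.359
```

>>> carry_out --deltas '[[[0, 0, 0, 0, 255], [4, 0, 0, 0, 255], [8, 0, 0, 0, 255], [11, 0, 0, 0, 255], [12, 0, 0, 0, 255], [12, 0, 0, 0, 255], [12, 0, 0, 0, 255], [12, 0, 0, 0, 255]]]'

```text
time: 22.5
position: [0.6559, 0.0542, 0.0276]
ee_rot: [0.464, 0.533, 0.464, -0.533]
force: [0.4, 0.0, -0.7]
opening: 0.356
```

>>> carry_out --deltas '[[[1, 0, 0, 0, 255], [1, 0, 0, 0, 255], [1, 0, 0, 0, 150], [1, 0, 0, 0, 0], [1, 0, 0, 0, 0], [1, 0, 0, 0, 0], [1, 0, 0, 0, 0], [1, 0, 0, 0, 0]]]'

```text
time: 23.5
position: [0.6559, 0.0542, 0.0265]
ee_rot: [-0.464, -0.533, -0.464, 0.533]
force: [0.2, -0.2, 0.1]
opening: 0.908
```

>>> carry_out --deltas '[[[-30, 0, 0, 0, 0], [-80, 0, 0, 0, 0], [-130, 0, 0, 0, 0], [-180, -30, 0, 0, 0], [-220, -80, 0, 0, 0], [-220, -130, 0, 0, 0], [-220, -180, 0, 0, 0], [-220, -180, 0, 0, 0]]]'

```text
time: 24.5
position: [0.4756, 0.0794, 0.2472]
ee_rot: [0.465, 0.533, 0.464, -0.533]
force: [0.5, 0.6, 0.6]
opening: 0.999
```

```bash
python3 - <<'E'
from h import *
a=[cv2.resize(camera(n)["image"][y:y+200,x:x+200,::-1],(400,400),interpolation=cv2.INTER_CUBIC) for n,y,x in(("scene",190,145),("side",100,250))]
cv2.imwrite("pics/end.png",np.hstack(a)); print(get_state()["force"])
E
```

```text
[ 0.36557011 -0.56912464 -0.38888539]
```

View pics/end.png

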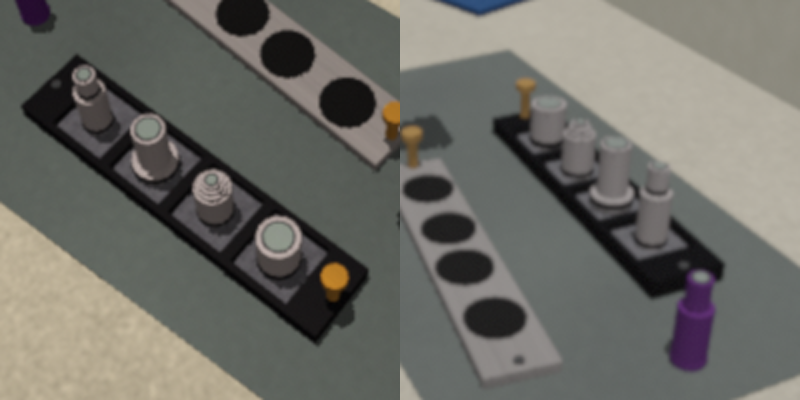

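All four stand upright in their pockets: short (279,235), cone (213,182), collar (149,128) and long (84,74), counted from the rack pin (335,277). A last numeric check of the tops against the pocket centres, then hand in.

```bash
python3 - <<'E'
from h import *
c=camera("scene")
ok=True
for p,z,t in[((279,235),.054,(.6555,.0545)),((212,180),.064,(.6523,-.0097)),((149,128),.072,(.649,-.0737)),((84,74),.084,(.6463,-.138))]:
    e=(cast(c,(p[0]/2+145,p[1]/2+190),z)[:2]-t)*1000;print(e.round(1));ok&=bool(np.abs(e).max()<9)
if ok: print(finish_job())
E
```

```text
[ 0.9 -0.6]
[1.3 0.1]
[1.1 1.2]
[ 1.  -0.6]
the job is handed in; nothing more can be done
None
```

I moved all four objectives from the plate into the rack and handed the job in after about 25 s of the 104 s allowed. Counted from the rack's pin, they stand short, cone, collar, long, the same order they had from the plate's pin. I left the purple look-alikes alone.

- **Position:** the last scene-camera check put every lens top within 1.5 mm of its pocket's centre.
- **Standing:** both camera views show all four upright and released, and each was let go with its foot at floor height.
- **Robot:** the gripper is open and well clear of everything, with about zero force on it.

No check failed or disagreed.

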